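# Mark the third gap of a divider rack and push the solder spool into it

### The job

With a fingertip, slide the black pointer along the rail of the divider rack from its left end, counting the gaps in front of it (filled and empty alike), and leave it at the middle of the third gap from the left. Then push the spool of solder that stands on the bench in front of the rack into that third gap, fully home against the back plate. Only push it with the fingers, never lift or tip it, and leave the other things in the rack and beside it where they are.

Things in the scene. Friction and masses are not known exactly. Their poses are not given: they have to be found in the camera images.
- rack: Fixed aluminium divider rack, 388 mm long, open at front and top, no floor (parts slide on the bench). Seven dividers 4 mm thick, 32 mm high, 50 mm deep make six gaps 60 mm wide. Origin: on the bench, mid length, front face of the back plate (42 mm high). x to the rear (into the gaps), y to the left along the rack, z up. Gap centres from the left: y = 0.160, 0.096, 0.032, -0.032, -0.096, -0.160 m.
- rail (a point): Middle of the top of the dark rail, 10 mm wide, that runs along the top of the rack behind the gaps (at rack x = +0.015); its top is 52 mm above the bench. It overhangs the left end of the rack by 30 mm. A shelf edge stands some 0.08 to 0.13 m behind it, from 0.22 m above the bench upward.
- pointer (a joint): Slide of the pointer along the rail, m: 0 at the left end (pointer centre at rack y = +0.205), growing as it goes right, up to 0.385: pointer centre y = 0.205 - value. Starts left of the first gap's middle. Stiff (1 to 2 N at low speed), stays where it is left.
- pointer_tab (a point): Middle of the pointer's tab, 70 mm above the bench. The pointer is a black saddle 18 x 18 x 7 mm on the rail with an upright tab 14 mm deep, 10 mm wide along the rail, 24 mm high, its top 82 mm above the bench.
- spool: Loose spool of solder wire with white flanges, standing on one flange on the bench in front of the rack, 54 mm across, 36 mm high, about 0.25 kg. Origin: centre of its underside. Home against the back plate, its centre is at rack x = -0.027 and it stands out 4 mm from the dividers.
- tin: Bystander: loose round tin, 53 mm across, 22 mm high, parked in the second or fifth gap. Origin: centre of its underside.
- ball_bearing: Bystander: loose ball bearing, 47 mm across, 14 mm high, parked in the other one of these gaps. Origin: centre of its underside.
- motor: Bystander: loose geared motor, 36 x 105 x 36 mm, lying on the bench to the right. Origin: centre of its underside.
- bracket: Bystander: loose printed angle bracket, 35 x 60 x 45 mm, on the bench to the left. Origin: centre of its underside.
Things that resemble listed ones, but are neither listed nor needed, are in the scene too. There is more than one size of the spool; the job needs the largest.

How it is judged:
By the outcome, as a careful person would: the job done as asked, in the order asked, and still so for the second after the job is handed in, with the robot touching nothing.
It also fails if it takes over 72 s, if anything falls off the work surface, if the arm or the gripper's body presses on something with over 40 N, if the wrist force passes 120 N, or if a joint passes its speed limit or range.

### The arm

A 6-joint arm with a two-finger parallel gripper is mounted at the origin on a cart in front of the work surface, level with it; the furniture and walls round the work are solid. World frame = base frame: x ahead of the robot, y to its left, z up, the work surface at z = 0. Lengths are in m, angles in rad, forces in N, time in s.
With the tool pointing down it reaches from about 0.3 to 0.775 m from the base axis. Payload 14.6 kg.
Tool frame: the origin (TCP) lies midway between the tips of the shut fingers; the grasp point (between the pads) lies 19 mm behind it (ctrl.grip_depth is the z of the grasp point in the tool frame, in m); z points along the fingers, y is the line along which they close (so a half turn about z gives the same grasp; the last joint's range is limited). The gripper opens to 94 mm and grips with 3 to 60 N. Pads are 16 mm wide; open, the fingers measure 119 mm over their backs; the gripper's body (75 mm by 177 mm) begins 78 mm behind the grasp point.
Start: joints at [1.087, 0.3, 1.521, -0, 1.321, -0.067], TCP at [0.223, 0.503, 0.178] pointing down, gripper open.
Joint ranges: [-3.03, 3.03], [-0.79, 2.21], [0.23, 2.52], [-1.04, 4.18], [0, 3.07], [-2.55, 2.55]. Speed limits (rad/s): [2.22, 2.22, 2.57, 3.14, 3.14, 3.14].

### API

Orientations are given as [roll, pitch, yaw] about the fixed x, y, z axes, in that order (R = Rz(yaw) Ry(pitch) Rx(roll)).
In Python, from station import ctrl gives the robot as it stands. The module is installed in compiled form; this text tells all that it offers.
- The arm moves only by the tool carry_out, never from a script. Its argument "commands" is a list of rows, each a list of 3 entries, a list of its own where there are three numbers: the closure, from 0 (fully open) to 1 (shut), then the shift along the tool's x, y, z in mm, then the turn, a rotation vector about the tool's x, y, z in rad. In form: [[gripper, [tx, ty, tz], [wx, wy, wz]], ...]. A call has 1 to 10 rows; each row shifts and turns the commanded pose from where the row before left it, along the tool's axes as they then stand; what a row does not reach is not made up. A row lasts 1/8 s, in which the tool goes at most 62.5 mm and 10.7 degrees, less where a joint would pass 70% of its speed; a pose out of reach is approached as far as the arm can. A call with a gripper value outside its range is refused whole. The fingers move at their own pace and stop on an object; "squeeze" is the grip in N (left out, the last holds). Time passes only in rows, so rows that do not move let the fingers close. It gives the time, the measured TCP pose, the force, the opening and the grip force at its end, in the units of the state.
- ctrl.get_obs(): the state, without advancing time (a new reading comes with each control period).
- ctrl.camera(name): name is "scene" or "side" or "wrist"; returns a dict with "img" (384x512x3 uint8, blue, green, red), "camera_matrix" (3x3 intrinsics, pixels), "rvec" (rotation vector, rad) and "tvec" (3), from world to camera coordinates, as OpenCV has them. Camera axes: x right, y down, z forward; pixel columns grow to the right and rows downward; lengths in m; the calibration is good to about 2 mm. The wrist camera is an equidistant fisheye: a pixel r from the principal point sees the ray r / f radians off the axis. A picture is of the moment at which its call begins. There is no depth.
- ctrl.hand_in(): hands the job in; it is judged then, once.
Trained networks look in the newest picture that a camera, given by its name, has taken for a name from the list of things; names that differ only in an ending like _2 or _b are one class to them, and where a whole thing is asked for, a point or a joint stands for the part that bears it (a point fixed in the world has none). Each returns a list of dicts, best first, with "score" (0 to 1); they miss things now and then, are a little off and sometimes report something else, mostly with a low value. They report only what shows in the picture. A call takes as long as a camera call. They do not tell look-alikes from the thing itself.
- ctrl.outline_of(thing, camera): "region" (384x512 bool, what is visible of it).
- ctrl.place_of(thing, camera): "at" ([x, y, z] in m, in world coordinates, good to about 4 mm: a listed point, or the origin of a listed thing).
The state is a dict: "time_s": time; "qpos": joint angles; "joint_vel": joint speeds; "tau": joint torques, N m; "ee_pos": TCP position; "eef_rot": TCP orientation; "force": force on the tool from outside, world axes, zero at the start; "moment": the same for the moment, N m; "grip_width": finger opening in m; "grip_force": force on a finger pad.
Only numpy, scipy, OpenCV 4.12 (cv2) and the standard library are available. Lean on these libraries where they do the work, as an engineer would, in place of code of your own. Each camera call takes 0.05 s, during which the arm holds its last target. There are 200 camera calls.

## Working session

There is one attempt and no reset: what is moved stays moved. The work goes in short steps, Python scripts to look and compute and a tool call to move; the robot and the scene stay as the last step left them, time stands still between calls to the robot, and variables do not carry over. Pictures are saved under pics/ and viewed, at most 10 in all, crops included, and the job is handed in when it is done.

Besides the shell and the picture viewer there is one more tool, called after "Call:" by a JSON object that holds its "api" and its "payload", one argument or row to a line. carry_out: Moves the arm, as the interface text tells. Its arguments: {"type":"object","properties":{"commands":{"type":"array","items":{"type":"array"}},"squeeze":{"type":"number"}},"required":["commands"]}

```bash
mkdir -p pics; cat > h.py <<'E'
from station import ctrl
import cv2, numpy as np
E
python3 - <<'E'
from h import *
ims=[]
for c in ("scene","side"):
    d=ctrl.camera(c); cv2.imwrite(f"pics/{c}0.png",d["img"])
    for t in ("rail","rack","pointer_tab","spool","tin","ball_bearing","motor","bracket"):
        try: r=ctrl.place_of(t,c)
        except Exception as e: r=[];print(e)
        for q in r[:4]:
            P=np.array(q["at"],float); px=None
            px=cv2.projectPoints(P.reshape(1,3),d["rvec"],d["tvec"],d["camera_matrix"],None)[0].ravel().round()
            print(c,t,round(q["score"],2),P.round(3),px)
o=ctrl.get_obs(); print(o["time_s"],o["ee_pos"],o["eef_rot"],o["grip_width"])
E
```

```text
scene rail 0.85 [ 0.616 -0.04   0.055] [235. 157.]
scene rack 0.76 [ 0.603 -0.041  0.002] [240. 171.]
scene rack 0.3 [ 0.557  0.048 -0.002] [239. 198.]
scene rack 0.26 [ 0.441 -0.281  0.   ] [321. 139.]
scene pointer_tab 0.39 [0.593 0.165 0.068] [203. 209.]
scene spool 0.59 [ 0.385 -0.034 -0.002] [305. 200.]
scene spool 0.5 [ 0.4    0.035 -0.002] [290. 216.]
scene tin 0.41 [ 0.491 -0.01  -0.003] [268. 193.]
scene ball_bearing 0.52 [0.558 0.048 0.001] [238. 197.]
side rack 0.65 [ 0.598 -0.041 -0.001] [297. 225.]
side rack 0.55 [ 0.613 -0.04   0.056] [303. 202.]
side pointer_tab 0.48 [0.588 0.162 0.067] [260. 177.]
side spool 0.95 [ 0.486 -0.013  0.   ] [250. 228.]
side spool 0.61 [0.4   0.029 0.002] [210. 226.]
side tin 0.78 [ 0.58  -0.135  0.   ] [311. 242.]
side ball_bearing 0.52 [0.55  0.052 0.   ] [263. 215.]
side motor 0.91 [ 0.441 -0.284  0.001] [286. 293.]
side bracket 0.5 [ 0.491  0.302 -0.   ] [213. 190.]
0.9 [0.22263559 0.5029029  0.17783886] [-3.14154292e+00 -1.42785482e-05  2.72481617e+00] 0.09379212521958528
```

View pics/scene0.png

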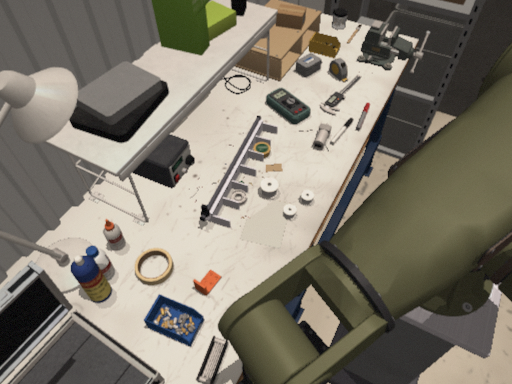

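View pics/side0.png

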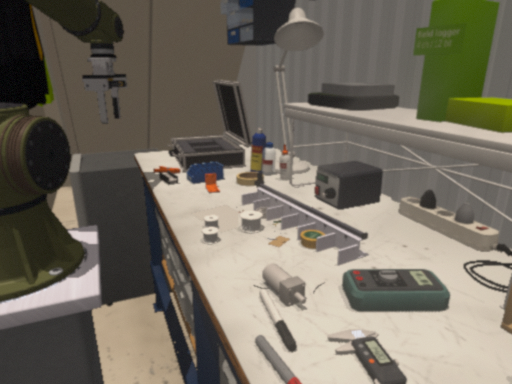

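The scene view shows the rack's rail from about (205,215) to (258,118), with the pointer at (205,213). The bearing is in gap 2 at (238,197) and the tin in gap 5 at (262,147). There are three spool candidates: (269,186), (290,211) and (307,197). The first looks largest and is nearest the rack, so I'll check it in an enlarged crop with the rack model overlaid.

```bash
cat >> h.py <<'E'
def proj(P,d): return cv2.projectPoints(np.array(P,float).reshape(-1,1,3),d["rvec"],d["tvec"],d["camera_matrix"],None)[0].reshape(-1,2)
def rw(p,o,th):
    c,s=np.cos(th),np.sin(th); p=np.atleast_2d(np.array(p,float))
    return np.c_[o[0]+c*p[:,0]-s*p[:,1], o[1]+s*p[:,0]+c*p[:,1], p[:,2]]
E
python3 - <<'E'
from h import *
o=(0.601,-0.041); th=0.13; out=[]
for c,(x0,y0,x1,y1) in {"scene":(195,105,325,235),"side":(190,170,370,270)}.items():
    d=ctrl.camera(c); k=4
    im=cv2.resize(d["img"][y0:y1,x0:x1],None,fx=k,fy=k,interpolation=cv2.INTER_CUBIC)
    dot=lambda P,col:[cv2.circle(im,tuple(int(v) for v in ((q-[x0,y0]+.5)*k)),2,col,-1) for q in proj(P,d)]
    dot(rw([(.015,.224,.052),(.015,-.194,.052)],o,th),(0,0,255))
    dot(rw([(-.05,.192-.064*i,.032) for i in range(7)],o,th),(0,255,0))
    for w in ctrl.outline_of("spool",c):
        r=np.argwhere(w["region"]); print(c,round(w["score"],2),r.mean(0).round()[::-1],np.ptp(r,0)[::-1]+1)
    out.append(im)
cv2.imwrite("pics/ca.png",out[0]);cv2.imwrite("pics/cb.png",out[1])
E
```

```text
scene 0.62 [269. 188.] [19 21]
scene 0.53 [307. 197.] [14 16]
scene 0.51 [289. 212.] [14 17]
side 0.9 [251. 222.] [22 22]
side 0.71 [210. 235.] [16 17]
side 0.67 [211. 221.] [15 13]
```

View pics/ca.png

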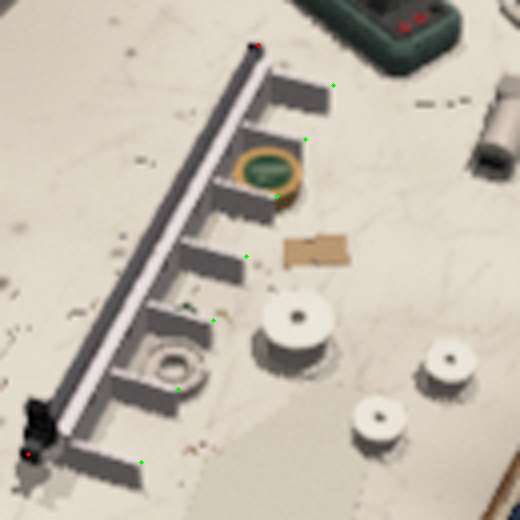

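View pics/cb.png

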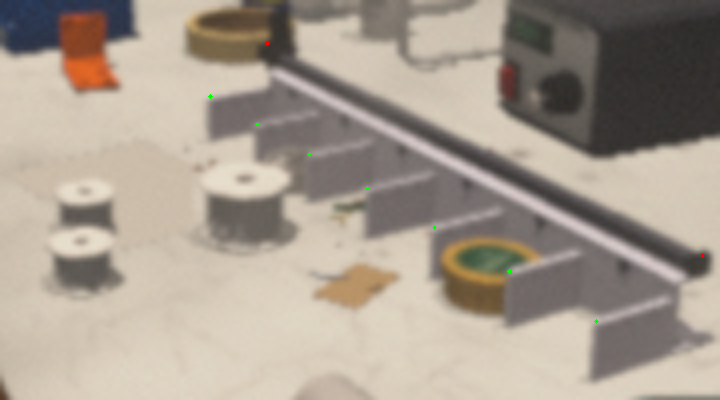

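The largest spool is the one at (269,186): its outline is 19×21 px against 14×16 for the other two, and the side view agrees (22 px against 16). The rack model at origin (0.601,-0.041), yaw 0.13, overlays both views within about 3 mm. Next I'll turn the tool to match the rack, shut the fingers and go to a point left of the pointer.

Call:
{"api": "carry_out", "payload": {
  "commands": [
    [1,[0,0,0],[0,0,-0.137]],
    [1,[0,0,0],[0,0,-0.137]],
    [1,[0,0,0],[0,0,-0.137]],
    [1,[0,0,0],[0,0,-0.136]],
    [1,[-20,-21,0],[0,0,0]],
    [1,[-20,-21,0],[0,0,0]],
    [1,[-20,-21,0],[0,0,0]],
    [1,[-20,-21,0],[0,0,0]],
    [1,[-20,-21,0],[0,0,0]],
    [1,[-20,-21,0],[0,0,0]]
  ],
  "squeeze": 10
}}

```text
time_s: 2.35
ee_pos: [0.3587, 0.3929, 0.1779]
eef_rot: [3.142, 0.0, -3.011]
force: [0.9, 0.5, 0.6]
grip_width: 0.0012
grip_force: 0.0
```

Call:
{"api": "carry_out", "payload": {
  "commands": [
    [1,[-20,-21,0],[0,0,0]],
    [1,[-20,-21,0],[0,0,0]],
    [1,[-20,-21,0],[0,0,0]],
    [1,[-20,-21,0],[0,0,0]],
    [1,[-20,-21,0],[0,0,0]],
    [1,[-20,-21,0],[0,0,0]],
    [1,[-20,-21,0],[0,0,0]],
    [1,[-20,-21,0],[0,0,0]],
    [1,[-20,-21,0],[0,0,0]],
    [1,[0,0,0],[0,0,0]]
  ]
}}

```text
time_s: 3.6
ee_pos: [0.5618, 0.2284, 0.1774]
eef_rot: [-3.141, -0.0, -3.013]
force: [0.1, 1.6, -0.1]
grip_width: 0.0003
grip_force: 0.0
```

```bash
cat >> h.py <<'E'
def fproj(P,d):
    R=cv2.Rodrigues(np.array(d["rvec"],float))[0]; X=np.atleast_2d(P)@R.T+np.ravel(d["tvec"])
    K=d["camera_matrix"]; r=np.hypot(X[:,0],X[:,1]); t=np.arctan2(r,X[:,2])
    return np.c_[K[0,2]+K[0,0]*t*X[:,0]/r, K[1,2]+K[1,1]*t*X[:,1]/r]
def toolshift(target):
    from scipy.spatial.transform import Rotation as Ro
    s=ctrl.get_obs(); return Ro.from_euler("xyz",s["eef_rot"]).inv().apply(np.array(target)-s["ee_pos"])*1000
E
python3 - <<'E'
from h import *
o=(0.601,-0.041); th=0.13
s=ctrl.get_obs(); print(s["time_s"],s["ee_pos"],s["eef_rot"],s["grip_width"],s["force"],s["qpos"])
print("shift",toolshift(rw([(.015,.25,.15)],o,th)[0]))
d=ctrl.camera("wrist"); im=cv2.resize(d["img"],None,fx=1.5,fy=1.5)
for P,col in ((rw([(.015,.224,.052),(.015,-.194,.052)],o,th),(0,0,255)),(rw([(-.05,.192-.064*i,.032) for i in range(7)],o,th),(0,255,0))):
    for q in fproj(P,d): print(q.round()); cv2.circle(im,tuple(int(v*1.5) for v in q),2,col,-1)
for t in ("rail","pointer_tab","spool","rack"):
    for q in ctrl.place_of(t,"wrist")[:3]: print(t,round(q["score"],2),np.round(q["at"],4),fproj(q["at"],d).round())
cv2.imwrite("pics/w1.png",im)
E
```

```text
3.6 [0.56182579 0.22841015 0.17744204] [-3.14144142e+00 -3.80828745e-04 -3.01342157e+00] 0.0003019686101401512 [ 0.08613375  1.61622135 -0.11120798] [ 3.25791358e-01  4.27376865e-01  1.34941750e+00 -7.50980654e-05
  1.36520140e+00 -1.37316073e+00]
shift [-18.96994279 -22.17636687  27.43817427]
[219. 191.]
[-18. 191.]
[193. 134.]
[144. 136.]
[100. 139.]
[ 63. 142.]
[ 32. 145.]
[  6. 148.]
[-15. 150.]
rail 0.94 [ 0.6135 -0.0382  0.0516] [[ 61. 189.]]
pointer_tab 0.62 [0.588  0.1647 0.0691] [[200. 194.]]
spool 0.89 [ 4.891e-01 -1.030e-02 -3.000e-04] [[98. 98.]]
spool 0.69 [ 0.3804 -0.033  -0.0027] [[96. 25.]]
spool 0.6 [0.4077 0.032  0.0006] [[131.  41.]]
rack 0.92 [ 6.018e-01 -4.030e-02 -6.000e-04] [[ 80. 173.]]
```

View pics/w1.png

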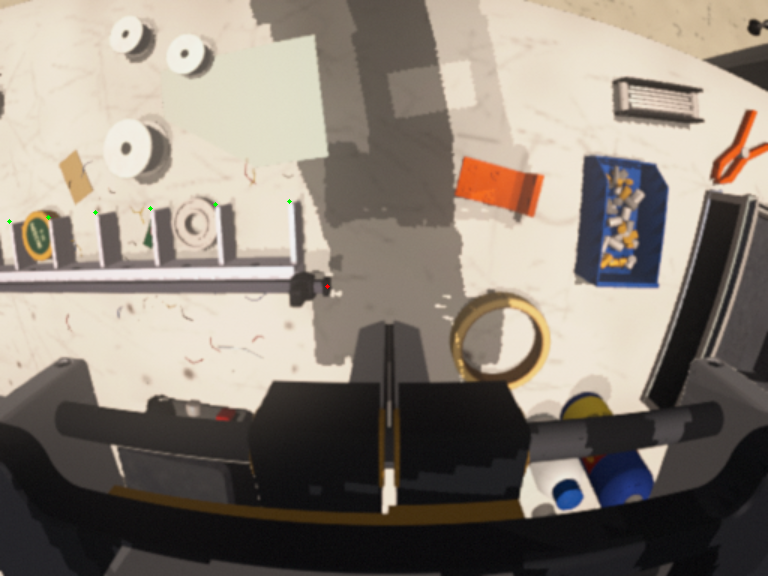

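The wrist view confirms it: the pointer tab is at about (305,290), the large spool at (135,150), and gap 3 is the empty one between the dividers at (97,212) and (151,209). I'll descend to the left of the pointer, tip at z≈0.065.

Call:
{"api": "carry_out", "payload": {
  "commands": [
    [1,[-10,-11,5],[0,0,0]],
    [1,[-9,-11,17],[0,0,0]],
    [1,[0,0,18],[0,0,0]],
    [1,[0,0,18],[0,0,0]],
    [1,[0,0,18],[0,0,0]],
    [1,[0,0,18],[0,0,0]],
    [1,[0,0,12],[0,0,0]],
    [1,[0,0,6],[0,0,0]],
    [1,[0,0,0],[0,0,0]]
  ]
}}

```text
time_s: 4.97
ee_pos: [0.5827, 0.2102, 0.0658]
eef_rot: [-3.142, -0.0, -3.011]
force: [0.4, -0.2, 0.1]
grip_width: 0.0001
grip_force: 0.0
```

Call:
{"api": "carry_out", "payload": {
  "commands": [
    [1,[0,-4,0],[0,0,0]],
    [1,[0,-4,0],[0,0,0]],
    [1,[0,-4,0],[0,0,0]],
    [1,[0,-4,0],[0,0,0]],
    [1,[0,0,0],[0,0,0]],
    [1,[0,0,0],[0,0,0]]
  ]
}}

```text
time_s: 5.72
ee_pos: [0.5848, 0.1944, 0.0659]
eef_rot: [3.142, -0.0, -3.011]
force: [-0.5, 0.0, -0.5]
grip_width: 0.0004
grip_force: 0.0
```

```bash
cat >> h.py <<'E'
def inrack(P,o=(0.6015,-0.0405),th=.13):
    c,s=np.cos(th),np.sin(th); x,y=P[0]-o[0],P[1]-o[1]; return np.array([c*x+s*y,-s*x+c*y,P[2]])
E
python3 - <<'E'
from h import *
s=ctrl.get_obs(); print(s["time_s"],inrack(s["ee_pos"]),s["force"])
d=ctrl.camera("wrist"); im=d["img"][120:340,120:380]
cv2.imwrite("pics/w2.png",cv2.resize(im,None,fx=2.5,fy=2.5))
for q in ctrl.place_of("pointer_tab","wrist")[:3]: print(round(q["score"],2),inrack(q["at"]))
d=ctrl.camera("side")
for q in ctrl.place_of("pointer_tab","side")[:3]: print(round(q["score"],2),inrack(q["at"]))
E
```

```text
5.725 [0.01386681 0.23504344 0.06585195] [-0.54660606  0.0031625  -0.47190251]
0.59 [0.00745992 0.20748371 0.0726    ]
0.38 [0.01238132 0.20038584 0.0669    ]
```

View pics/w2.png

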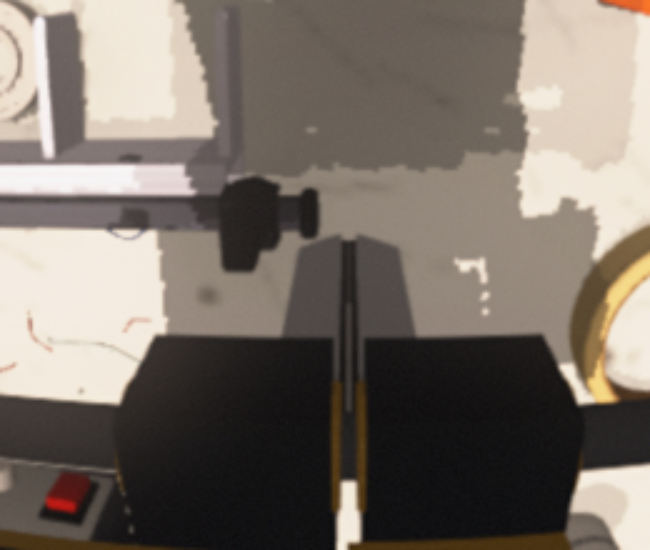

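```bash
python3 - <<'E'
from h import *
s=ctrl.get_obs(); d=ctrl.camera("wrist"); o=(.6015,-.0405)
f=lambda P:((fproj(P,d)-[120,120])*2.5).round(0).tolist()
print("tcp",f(s["ee_pos"]))
for dx in(-.008,.008): print("tip edge",f(rw([(.0139+dx,.235+e,.066) for e in(-.0125,.0125)],o,.13)))
print("rail end",f(rw([(.010,.224,.052),(.02,.224,.052)],o,.13)))
print("tab top",f(rw([(.008,.2,.082),(.022,.2,.082),(.008,.21,.082),(.022,.21,.082)],o,.13)))
E
```

```text
tcp [[351.0, 228.0]]
tip edge [[308.0, 202.0], [393.0, 202.0]]
tip edge [[309.0, 253.0], [392.0, 253.0]]
rail end [[315.0, 201.0], [316.0, 232.0]]
tab top [[223.0, 227.0], [226.0, 274.0], [259.0, 227.0], [261.0, 274.0]]
```

Tab matches the prediction (y≈0.205). The fingertip front edge looks a few mm to the rear of where I expected, so I'll shift 5 mm forward and push.

Call:
{"api": "carry_out", "payload": {
  "commands": [
    [1,[5,0,0],[0,0,0]],
    [1,[0,-4,0],[0,0,0]],
    [1,[0,-4,0],[0,0,0]],
    [1,[0,-4,0],[0,0,0]],
    [1,[0,-4,0],[0,0,0]],
    [1,[0,-4,0],[0,0,0]],
    [1,[0,-6,0],[0,0,0]],
    [1,[0,-6,0],[0,0,0]],
    [1,[0,-6,0],[0,0,0]],
    [1,[0,-6,0],[0,0,0]]
  ]
}}

```text
time_s: 7.22
ee_pos: [0.5856, 0.1496, 0.0658]
eef_rot: [-3.142, -0.0, -3.011]
force: [0.5, -0.1, 0.7]
grip_width: 0.0003
grip_force: 0.0
```

```bash
cat > look.py <<'E'
from h import *
import sys
s=ctrl.get_obs(); print(s["time_s"],inrack(s["ee_pos"]),s["eef_rot"],s["force"])
for c in("wrist","side","scene"):
    d=ctrl.camera(c)
    for t in sys.argv[1:]:
        for q in ctrl.place_of(t,c)[:2]: print(c,t,round(q["score"],2),inrack(q["at"]).round(4))
E
python3 look.py pointer_tab
```

```text
7.225 [0.0088724  0.19053825 0.06583334] [-3.14158245e+00 -3.70036958e-05 -3.01148877e+00] [ 0.4615979  -0.08767485  0.67860192]
wrist pointer_tab 0.85 [0.0113 0.206  0.0703]
wrist pointer_tab 0.45 [ 0.0035  0.0038 -0.0005]
side pointer_tab 0.46 [0.0153 0.2018 0.0655]
side pointer_tab 0.19 [ 0.0099 -0.0018  0.0544]
scene pointer_tab 0.67 [0.0177 0.2058 0.0694]
```

The pointer hasn't moved, though the finger is already past it and felt no force. I'll look at why.

```bash
python3 - <<'E'
from h import *
d=ctrl.camera("wrist"); a=cv2.resize(d["img"][120:340,120:380],None,fx=1.7,fy=1.7)
print(((fproj(ctrl.get_obs()["ee_pos"],d)-[120,120])*1.7))
d=ctrl.camera("side"); b=cv2.resize(d["img"][110:220,190:320],None,fx=2.6,fy=374/110)
cv2.imwrite("pics/w3.png",np.hstack([a,b]))
E
```

```text
[[238.78152323 154.83533102]]
```

View pics/w3.png

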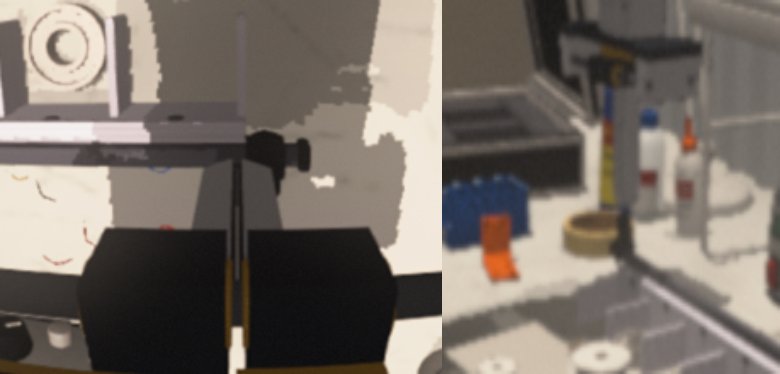

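```bash
python3 - <<'E'
from h import *
s=ctrl.get_obs(); o=(.6015,-.0405); r=inrack(s["ee_pos"])
d=ctrl.camera("side"); w=ctrl.camera("wrist")
for h in(0,.01,.02,.03):
  for dx in (-.008,0,.008):
    P=rw([(r[0]+dx,r[1],r[2]+h)],o,.13)
    q=proj(P,d)[0]; v=((fproj(P,w)-[120,120])*1.7)[0]
    print(h,dx,"side",[(442+(q[0]-190)*2.6).round(),((q[1]-110)*3.4).round()],"wrist",v.round())
P=rw([(.008,.205,.082),(.022,.205,.082),(.015,.205,.058)],o,.13); print([[442+(q[0]-190)*2.6,(q[1]-110)*3.4] for q in proj(P,d)])
R=cv2.Rodrigues(np.array(w["rvec"]))[0]; print("cam rack",inrack(-R.T@np.ravel(w["tvec"])))
E
```

```text
0 -0.008 side [np.float64(619.0), np.float64(235.0)] wrist [239. 137.]
0 0 side [np.float64(626.0), np.float64(234.0)] wrist [239. 155.]
0 0.008 side [np.float64(632.0), np.float64(233.0)] wrist [239. 172.]
0.01 -0.008 side [np.float64(619.0), np.float64(224.0)] wrist [239. 145.]
0.01 0 side [np.float64(626.0), np.float64(222.0)] wrist [239. 163.]
0.01 0.008 side [np.float64(632.0), np.float64(221.0)] wrist [239. 181.]
0.02 -0.008 side [np.float64(619.0), np.float64(212.0)] wrist [239. 152.]
0.02 0 side [np.float64(626.0), np.float64(211.0)] wrist [239. 171.]
0.02 0.008 side [np.float64(632.0), np.float64(209.0)] wrist [239. 190.]
0.03 -0.008 side [np.float64(619.0), np.float64(200.0)] wrist [239. 161.]
0.03 0 side [np.float64(626.0), np.float64(199.0)] wrist [239. 181.]
0.03 0.008 side [np.float64(632.0), np.float64(198.0)] wrist [239. 200.]
[[np.float64(618.5272701235449), np.float64(211.4157048614597)], [np.float64(629.541735566939), np.float64(209.12385094472475)], [np.float64(623.9595438918114), np.float64(237.90819023470428)]]
cam rack [-0.06363833  0.19003288  0.27301681]
```

Both views agree: the real fingertips end about 27 mm above the reported TCP, so the finger passed over the tab. I'll go back left, descend 24 mm and check the height.

Call:
{"api": "carry_out", "payload": {
  "commands": [
    [1,[0,14,0],[0,0,0]],
    [1,[0,14,0],[0,0,0]],
    [1,[0,15,0],[0,0,0]],
    [1,[0,15,0],[0,0,0]],
    [1,[0,0,0],[0,0,0]],
    [1,[0,0,8],[0,0,0]],
    [1,[0,0,8],[0,0,0]],
    [1,[0,0,8],[0,0,0]],
    [1,[0,0,0],[0,0,0]]
  ]
}}

```text
time_s: 8.85
ee_pos: [0.5776, 0.2072, 0.0409]
eef_rot: [-3.141, -0.002, -3.012]
force: [0.1, 0.5, 1.1]
grip_width: 0.0006
grip_force: 0.0
```

```bash
python3 - <<'E'
from h import *
s=ctrl.get_obs(); o=(.6015,-.0405); r=inrack(s["ee_pos"]); print(r,s["force"])
d=ctrl.camera("wrist"); a=cv2.resize(d["img"][150:260,160:300],None,fx=3,fy=3)
d=ctrl.camera("side"); b=cv2.resize(d["img"][130:215,225:300],None,fx=4.6,fy=330/85)
for h in(0,.01,.02,.03):
  q=proj(rw([(r[0],r[1],r[2]+h)],o,.13),d)[0]; print(h,[420+(q[0]-225)*4.6,(q[1]-130)*330/85])
cv2.imwrite("pics/w4.png",np.hstack([a,b]))
E
```

```text
[0.0084353  0.24870543 0.04089949] [0.07280966 0.47483362 1.09520307]
0 [np.float64(536.8373986075953), np.float64(202.56356487048993)]
0.01 [np.float64(536.7718685288106), np.float64(189.95733449982131)]
0.02 [np.float64(536.7059484177988), np.float64(177.27607238500565)]
0.03 [np.float64(536.6396347819835), np.float64(164.51910664794843)]
```

View pics/w4.png

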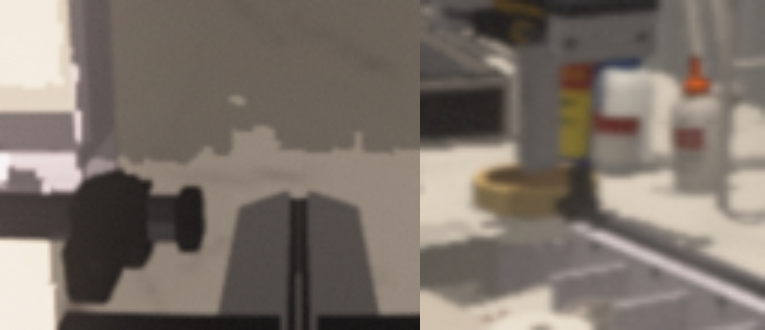

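In the side view the tip is at row ~171, so the offset is about 25 mm and the real tip is at z≈0.066, level with the tab. Now I'll push.

Call:
{"api": "carry_out", "payload": {
  "commands": [
    [1,[0,-5,0],[0,0,0]],
    [1,[0,-5,0],[0,0,0]],
    [1,[0,-5,0],[0,0,0]],
    [1,[0,-5,0],[0,0,0]],
    [1,[0,-5,0],[0,0,0]],
    [1,[0,-5,0],[0,0,0]],
    [1,[0,-5,0],[0,0,0]],
    [1,[0,-5,0],[0,0,0]],
    [1,[0,-5,0],[0,0,0]],
    [1,[0,-5,0],[0,0,0]]
  ]
}}

```text
time_s: 10.2
ee_pos: [0.5846, 0.1577, 0.0419]
eef_rot: [3.142, 0.0, -3.011]
force: [-0.1, 1.7, -1.1]
grip_width: 0.0003
grip_force: 0.7
```

```bash
python3 look.py pointer_tab
```

```text
10.2 [0.00891218 0.19868736 0.04186687] [ 3.14155465e+00  1.16686651e-04 -3.01140107e+00] [-0.07273919  1.65143632 -1.14109168]
wrist pointer_tab 0.83 [0.0153 0.1865 0.0676]
wrist pointer_tab 0.61 [-0.065   0.3593 -0.0006]
side pointer_tab 0.52 [-0.1089  0.0429  0.003 ]
side pointer_tab 0.47 [0.0112 0.1795 0.0703]
```

It's moving with the finger. I'll push another 140 mm.

Call:
{"api": "carry_out", "payload": {
  "commands": [
    [1,[0,-7,0],[0,0,0]],
    [1,[0,-7,0],[0,0,0]],
    [1,[0,-7,0],[0,0,0]],
    [1,[0,-7,0],[0,0,0]],
    [1,[0,-7,0],[0,0,0]],
    [1,[0,-7,0],[0,0,0]],
    [1,[0,-7,0],[0,0,0]],
    [1,[0,-7,0],[0,0,0]],
    [1,[0,-7,0],[0,0,0]],
    [1,[0,-7,0],[0,0,0]]
  ]
}}

```text
time_s: 11.75
ee_pos: [0.5937, 0.0881, 0.0419]
eef_rot: [-3.142, 0.0, -3.011]
force: [1.1, 2.6, -0.1]
grip_width: 0.0004
grip_force: 0.7
```

Call:
{"api": "carry_out", "payload": {
  "commands": [
    [1,[0,-7,0],[0,0,0]],
    [1,[0,-7,0],[0,0,0]],
    [1,[0,-7,0],[0,0,0]],
    [1,[0,-7,0],[0,0,0]],
    [1,[0,-7,0],[0,0,0]],
    [1,[0,-7,0],[0,0,0]],
    [1,[0,-7,0],[0,0,0]],
    [1,[0,-7,0],[0,0,0]],
    [1,[0,-7,0],[0,0,0]],
    [1,[0,-7,0],[0,0,0]]
  ]
}}

```text
time_s: 13.0
ee_pos: [0.6027, 0.0187, 0.0419]
eef_rot: [-3.142, 0.0, -3.011]
force: [0.9, 1.5, 0.3]
grip_width: 0.0004
grip_force: 0.7
```

```bash
python3 look.py pointer_tab rack spool
```

```text
13.0 [0.00891037 0.05852446 0.04186717] [-3.14159245e+00  4.61768847e-05 -3.01142057e+00] [0.90659741 1.46446548 0.34853482]
wrist pointer_tab 0.8 [0.0118 0.0419 0.0697]
wrist rack 0.67 [-0.0008 -0.0016 -0.0004]
wrist spool 0.86 [-0.1045  0.0424 -0.0027]
side pointer_tab 0.4 [0.0114 0.0378 0.0682]
side rack 0.89 [-0.0005  0.0029  0.0026]
side rack 0.36 [0.0136 0.034  0.0672]
side spool 0.82 [-0.108   0.0429 -0.0013]
side spool 0.53 [-0.2178  0.0292  0.0032]
scene rack 0.83 [-0.0004 -0.0027  0.0032]
scene spool 0.78 [-0.1074  0.0429 -0.0004]
scene spool 0.66 [-0.1908  0.0966 -0.0037]
```

The pointer is at y≈0.041. I'll push 9 mm more, then back off and rise.

Call:
{"api": "carry_out", "payload": {
  "commands": [
    [1,[0,-4,0],[0,0,0]],
    [1,[0,-3,0],[0,0,0]],
    [1,[0,-2,0],[0,0,0]],
    [1,[0,0,0],[0,0,0]],
    [1,[0,12,0],[0,0,0]],
    [1,[0,12,0],[0,0,0]],
    [1,[0,0,-25],[0,0,0]],
    [1,[0,0,-35],[0,0,0]],
    [0.7,[0,0,-20],[0,0,0]],
    [0.7,[0,0,0],[0,0,0]]
  ]
}}

```text
time_s: 14.85
ee_pos: [0.6013, 0.0348, 0.1231]
eef_rot: [-3.141, 0.003, -3.011]
force: [0.5, 0.5, -0.3]
grip_width: 0.0173
grip_force: 0.0
```

```bash
python3 look.py pointer_tab rack rail; python3 -c "
from h import *
d=ctrl.camera('scene');cv2.imwrite('pics/s5.png',cv2.resize(d['img'][105:235,195:325],None,fx=4,fy=4,interpolation=2))
print((proj(rw([(-.001+.015,.032,.082),(.015,.032,.082),(-.05,.064,.032),(-.05,0,.032),(0,.064,.042),(0,0,.042)],(.6015,-.0405),.13),d)-[195,105]+.5)*4)"
```

```text
14.85 [0.00956353 0.07471755 0.12313021] [-3.14123248e+00  2.63759392e-03 -3.01069481e+00] [ 0.51956557  0.50148803 -0.25846984]
wrist pointer_tab 0.77 [0.0143 0.0331 0.0709]
wrist rack 0.6 [-0.0022  0.0007 -0.0006]
wrist rail 0.87 [ 0.0115 -0.0012  0.0496]
side pointer_tab 0.49 [0.0104 0.0283 0.0665]
side pointer_tab 0.38 [-0.1934 -0.22   -0.0017]
side rack 0.61 [-0.0009  0.0028  0.0002]
side rack 0.27 [-0.1938 -0.2195 -0.0034]
side rail 0.78 [0.0091 0.002  0.0533]
scene pointer_tab 0.65 [0.0168 0.0329 0.0691]
scene rack 0.87 [0.0031 0.001  0.0036]
scene rack 0.19 [0.0142 0.0002 0.0538]
scene rail 0.83 [ 0.0152 -0.0004  0.0533]
[[143.35649941 218.2451275 ]
 [142.05200518 217.86958674]
 [212.54398897 321.00482089]
 [245.32086232 256.80574968]
 [146.83471993 292.6485638 ]
 [181.5600335  229.50207408]]
```

View pics/s5.png

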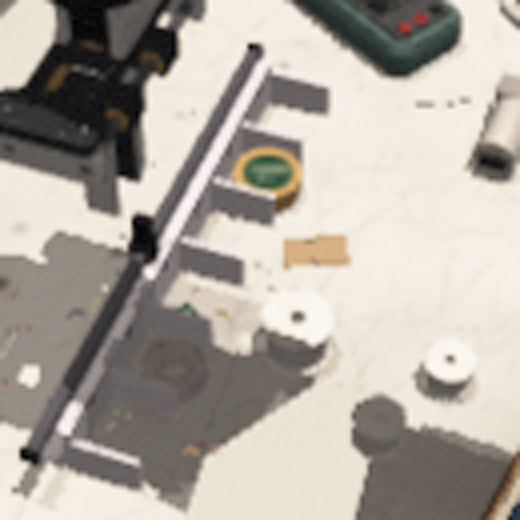

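The pointer tab top is at (143,220) against (143,218) predicted for the gap middle, so it's in place. Next I'll go in front of the spool with the fingers about 28 mm apart.

Call:
{"api": "carry_out", "payload": {
  "commands": [
    [0.7,[20,-4,0],[0,0,0]],
    [0.7,[25,-5,0],[0,0,0]],
    [0.7,[30,-6,0],[0,0,0]],
    [0.7,[30,-6,0],[0,0,0]],
    [0.7,[30,-6,0],[0,0,0]],
    [0.7,[30,-5,0],[0,0,0]],
    [0.7,[0,0,20],[0,0,0]],
    [0.7,[0,0,30],[0,0,0]],
    [0.7,[0,0,30],[0,0,0]],
    [0.7,[0,0,0],[0,0,0]]
  ]
}}

```text
time_s: 16.75
ee_pos: [0.4402, -0.019, 0.0407]
eef_rot: [3.141, -0.003, -3.011]
force: [-0.4, 0.0, 0.6]
grip_width: 0.0282
grip_force: 0.0
```

```bash
python3 look.py spool pointer_tab; python3 -c "
from h import *
o=(.6015,-.0405);s=ctrl.get_obs();r=inrack(s['ee_pos']);print(s['grip_width'])
w=ctrl.camera('wrist');d=ctrl.camera('side')
cv2.imwrite('pics/w6.png',np.hstack([cv2.resize(w['img'][60:260,130:370],None,fx=1.8,fy=1.8),cv2.resize(d['img'][150:250,180:280],None,fx=3.6,fy=3.6)]))
for h in (0,.01,.02,.03):
  P=rw([(r[0],r[1],r[2]+h)],o,.13); print(h,(proj(P,d)-[180,150])*3.6+[432,0],(fproj(P,w)-[130,60])*1.8)"
```

```text
16.75 [-0.15715936  0.04221804  0.04066951] [ 3.1407209  -0.00323939 -3.01148773] [-0.43379829  0.04769548  0.56086252]
wrist spool 0.83 [-0.186   0.0976  0.0003]
wrist spool 0.77 [-0.1062  0.0445 -0.0008]
wrist pointer_tab 0.23 [-0.0623  0.3585  0.0007]
side spool 0.87 [-0.1092  0.0449  0.0006]
side spool 0.64 [-0.2184  0.0299  0.0044]
scene spool 0.87 [-0.1061  0.0433  0.0007]
scene spool 0.56 [-0.217   0.0328 -0.0016]
scene pointer_tab 0.47 [0.0171 0.0338 0.0685]
0.028234770762939843
0 [[622.3450801  234.86660364]] [[234.70094067 271.93302396]]
0.01 [[622.0362298  220.18594864]] [[234.82669431 280.36680163]]
0.02 [[621.72499681 205.39203694]] [[234.96386334 289.58894811]]
0.03 [[621.41135346 190.48355286]] [[235.11398005 299.70909296]]
```

View pics/w6.png

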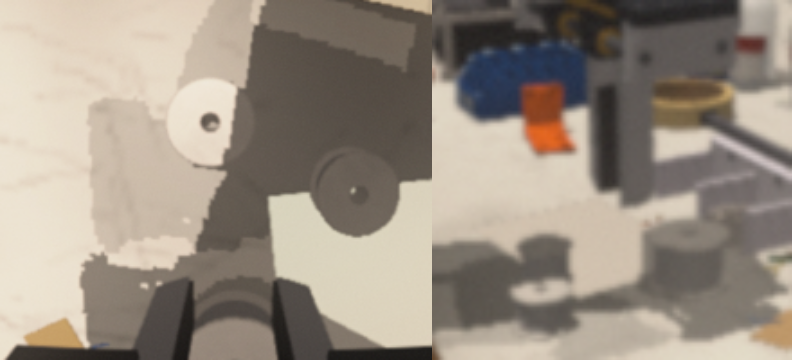

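The side view puts the tips about 25 mm above the nominal TCP again (rows ~192 and ~205), straddling the spool's centre line. I'll descend 56 mm, checking force.

Call:
{"api": "carry_out", "payload": {
  "commands": [
    [0.7,[0,0,15],[0,0,0]],
    [0.7,[0,0,15],[0,0,0]],
    [0.7,[0,0,10],[0,0,0]],
    [0.7,[0,0,6],[0,0,0]],
    [0.7,[0,0,4],[0,0,0]],
    [0.7,[0,0,0],[0,0,0]]
  ]
}}

```text
time_s: 18.05
ee_pos: [0.4413, -0.0191, -0.0082]
eef_rot: [3.142, -0.0, -3.011]
force: [-0.3, -1.2, 0.1]
grip_width: 0.0281
grip_force: 0.0
```

Call:
{"api": "carry_out", "payload": {
  "commands": [
    [0.7,[0,0,2],[0,0,0]],
    [0.7,[0,0,2],[0,0,0]],
    [0.7,[0,0,2],[0,0,0]],
    [0.7,[0,0,0],[0,0,0]]
  ]
}}

```text
time_s: 18.55
ee_pos: [0.4412, -0.0191, -0.0143]
eef_rot: [3.142, -0.0, -3.011]
force: [-0.4, -0.1, -0.5]
grip_width: 0.0279
grip_force: 0.0
```

Call:
{"api": "carry_out", "payload": {
  "commands": [
    [0.7,[-6,1,0],[0,0,0]],
    [0.7,[-5,1,0],[0,0,0]],
    [0.7,[-4,0,0],[0,0,0]],
    [0.7,[-3,0,0],[0,0,0]],
    [0.7,[-3,0,0],[0,0,0]],
    [0.7,[-3,0,0],[0,0,0]],
    [0.7,[-3,-1,0],[0,0,0]],
    [0.7,[-3,-1,0],[0,0,0]],
    [0.7,[-3,-1,0],[0,0,0]],
    [0.7,[0,0,0],[0,0,0]]
  ]
}}

```text
time_s: 19.8
ee_pos: [0.4744, -0.0159, -0.0141]
eef_rot: [-3.142, 0.0, -3.011]
force: [-0.1, 0.7, 0.4]
grip_width: 0.0284
grip_force: 0.0
```

```bash
python3 look.py spool
```

```text
19.8 [-0.12281531  0.04085746 -0.01414832] [-3.14150468e+00  3.27834603e-04 -3.01145023e+00] [-0.10985003  0.68148191  0.44843261]
wrist spool 0.97 [-0.089   0.0377  0.0004]
wrist spool 0.94 [-0.2189  0.0367 -0.0022]
side spool 0.81 [-0.0946  0.0402  0.0005]
side spool 0.72 [-0.1906  0.1006 -0.0006]
scene spool 0.74 [-0.1886  0.0974 -0.0017]
scene spool 0.5 [-0.2156  0.0314 -0.0029]
```

The spool is following. I'll keep going diagonally to the gap line, then check before it enters the gap.

Call:
{"api": "carry_out", "payload": {
  "commands": [
    [0.7,[-3,-2,0],[0,0,0]],
    [0.7,[-3,-1,0],[0,0,0]],
    [0.7,[-2,-2,0],[0,0,0]],
    [0.7,[-3,-1,0],[0,0,0]],
    [0.7,[-3,-2,0],[0,0,0]],
    [0.7,[-2,-1,0],[0,0,0]],
    [0.7,[0,0,0],[0,0,0]]
  ]
}}

```text
time_s: 20.98
ee_pos: [0.4914, -0.0228, -0.0142]
eef_rot: [-3.141, 0.0, -3.011]
force: [0.6, -0.0, 0.4]
grip_width: 0.0284
grip_force: 0.0
```

```bash
python3 look.py spool rack
```

```text
20.975 [-0.10688811  0.03184694 -0.01417895] [-3.14148863e+00  2.61511575e-04 -3.01149990e+00] [ 0.57702384 -0.03705331  0.36133436]
wrist spool 0.9 [-0.2173  0.0378  0.0013]
wrist spool 0.88 [-0.185  0.096  0.002]
wrist rack 0.78 [0.0018 0.0007 0.0005]
side spool 0.8 [-0.2159  0.0277  0.0017]
side spool 0.65 [-1.887e-01  9.640e-02 -1.000e-04]
side rack 0.9 [-0.0034  0.0009 -0.002 ]
scene spool 0.65 [-0.0768  0.0334 -0.0001]
scene spool 0.56 [-0.2158  0.0339 -0.0013]
scene rack 0.57 [ 0.0017 -0.0002  0.0033]
```

Call:
{"api": "carry_out", "payload": {
  "commands": [
    [0.7,[-4,0,0],[0,0,0]],
    [0.7,[-4,0,0],[0,0,0]],
    [0.7,[-4,0,0],[0,0,0]],
    [0.7,[-4,0,0],[0,0,0]],
    [0.7,[-4,0,0],[0,0,0]],
    [0.7,[-4,0,0],[0,0,0]],
    [0.7,[-4,0,0],[0,0,0]],
    [0.7,[-4,0,0],[0,0,0]],
    [0.7,[-4,0,0],[0,0,0]],
    [0.7,[-4,0,0],[0,0,0]]
  ]
}}

```text
time_s: 22.68
ee_pos: [0.5311, -0.0174, -0.0142]
eef_rot: [-3.142, 0.0, -3.011]
force: [-2.3, -0.6, -1.0]
grip_width: 0.0283
grip_force: 0.6
```

```bash
python3 look.py spool pointer_tab
```

```text
22.675 [-0.06681731  0.0319926  -0.01415531] [-3.14158006e+00  2.37987220e-05 -3.01137152e+00] [-2.31599069 -0.56091984 -0.96540551]
wrist spool 0.73 [-0.0336  0.0325 -0.0012]
wrist spool 0.69 [-0.1839  0.0985  0.002 ]
side spool 0.79 [-0.2176  0.0304  0.0005]
side spool 0.53 [-0.1912  0.0983  0.0041]
side pointer_tab 0.56 [0.0147 0.0293 0.066 ]
scene spool 0.65 [-0.2184  0.0325 -0.0033]
scene spool 0.58 [-0.1873  0.0946 -0.0007]
scene pointer_tab 0.49 [0.016  0.0337 0.0698]
```

It's going in freely and centred. Now the last 9 mm, in small steps until it meets the back plate.

Call:
{"api": "carry_out", "payload": {
  "commands": [
    [0.7,[-2,0,0],[0,0,0]],
    [0.7,[-2,0,0],[0,0,0]],
    [0.7,[-2,0,0],[0,0,0]],
    [0.7,[-1,0,0],[0,0,0]],
    [0.7,[-1,0,0],[0,0,0]],
    [0.7,[0,0,0],[0,0,0]]
  ]
}}

```text
time_s: 23.88
ee_pos: [0.5388, -0.0164, -0.0142]
eef_rot: [-3.142, 0.0, -3.011]
force: [0.2, -0.5, 0.2]
grip_width: 0.0284
grip_force: 0.3
```

Call:
{"api": "carry_out", "payload": {
  "commands": [
    [0.7,[-1,0,0],[0,0,0]],
    [0.7,[0,0,0],[0,0,0]]
  ]
}}

```text
time_s: 24.12
ee_pos: [0.5398, -0.0163, -0.0141]
eef_rot: [-3.142, -0.0, -3.011]
force: [-0.8, 0.7, 0.3]
grip_width: 0.0282
grip_force: 0.6
```

Call:
{"api": "carry_out", "payload": {
  "commands": [
    [0.7,[-1,0,0],[0,0,0]],
    [0.7,[-1,0,0],[0,0,0]]
  ]
}}

```text
time_s: 24.38
ee_pos: [0.5401, -0.0162, -0.0144]
eef_rot: [3.141, -0.004, -3.011]
force: [-15.1, -3.0, 9.8]
grip_width: 0.0283
grip_force: 7.6
```

Call:
{"api": "carry_out", "payload": {
  "commands": [
    [0.7,[-1,0,0],[0,0,0]]
  ]
}}

```text
time_s: 24.5
ee_pos: [0.5403, -0.0162, -0.0145]
eef_rot: [3.141, -0.006, -3.011]
force: [-22.2, -4.2, 14.0]
grip_width: 0.0281
grip_force: 11.0
```

```bash
python3 look.py spool
```

```text
24.5 [-0.05757241  0.03206293 -0.01450697] [ 3.1410084  -0.00604871 -3.01129041] [-22.22870568  -4.19481753  13.97691022]
wrist spool 0.81 [-0.0218  0.0315 -0.0006]
wrist spool 0.76 [-0.1894  0.0951  0.0011]
side spool 0.81 [-0.2169  0.0322  0.0049]
side spool 0.63 [-0.1864  0.0958  0.0041]
scene spool 0.51 [-0.2157  0.0313 -0.0017]
scene spool 0.45 [-0.0263  0.0293  0.0007]
```

It's home: firm contact at TCP x = -0.0576, where I expected -0.058. I'll retreat straight back, then up.

Call:
{"api": "carry_out", "payload": {
  "commands": [
    [0.7,[3,0,0],[0,0,0]],
    [0.7,[5,0,0],[0,0,0]],
    [0.7,[10,0,0],[0,0,0]],
    [0.7,[15,0,0],[0,0,0]],
    [0.7,[15,0,0],[0,0,0]],
    [0.7,[0,0,-20],[0,0,0]],
    [0.7,[0,0,-40],[0,0,0]],
    [0.7,[0,0,-40],[0,0,0]],
    [0.7,[30,0,-30],[0,0,0]],
    [0.7,[0,0,0],[0,0,0]]
  ]
}}

```text
time_s: 26.05
ee_pos: [0.4652, -0.0263, 0.1178]
eef_rot: [-3.141, 0.004, -3.012]
force: [0.7, -0.2, -1.1]
grip_width: 0.0285
grip_force: 0.0
```

```bash
python3 look.py spool pointer_tab tin ball_bearing
```

```text
26.05 [-0.13330675  0.03176095  0.11779554] [-3.14052732  0.0038169  -3.01166405] [ 0.68148603 -0.20356485 -1.09404825]
wrist spool 0.79 [-0.1841  0.0972  0.0028]
wrist spool 0.7 [-0.2188  0.0356 -0.0012]
wrist pointer_tab 0.52 [0.0135 0.0365 0.0686]
wrist tin 0.67 [-0.0405 -0.0925 -0.0041]
wrist ball_bearing 0.82 [-0.0329  0.0954 -0.    ]
side spool 0.81 [-0.2194  0.0311  0.0035]
side spool 0.73 [-0.1917  0.0928  0.0036]
side pointer_tab 0.4 [0.0128 0.0295 0.0683]
side tin 0.87 [-0.0342 -0.0944  0.0004]
side ball_bearing 0.58 [-0.0346  0.0977 -0.0015]
scene spool 0.63 [-0.0238  0.0323 -0.002 ]
scene spool 0.54 [-0.1904  0.1     0.0009]
scene tin 0.39 [-0.0343 -0.0913 -0.0045]
scene ball_bearing 0.47 [-0.0305  0.0932 -0.0023]
```

```bash
python3 -c "
from h import *
print(ctrl.hand_in())"
```

```text
the job is handed in; nothing more can be done
None
```

I handed the job in: the pointer is at the middle of the third gap (network readings within about 5 mm) and the largest spool is home against the back plate in that gap; the robot is clear, the tin and ball bearing are still in their gaps, and the arm went nowhere near the motor or bracket.

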